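# Uncap the sample well

## Task

Of the three capped sample wells on the bench, open the one whose cap has a straight bar grip: press the cap down against its spring, keep it down and turn it anticlockwise (seen from above) a little under a quarter turn, then lift it straight out. Stand the cap upright in the steel tray and let go of it.

Things in the scene. Friction and masses are not known exactly. Their poses are not given: they have to be found in the camera images.
- bar_cap (a point): the cap to take off: black round flange, 66 mm across, 6 mm thick; on it an upright straight white bar grip 52 long, 14 wide, 28 mm tall; the other two wells have six-sided and round ribbed grips. This point lies on the cap's axis mid-bar: 14 mm above the flange's top face, 14 mm below the bar's top, 48 mm above the cap's foot. x along the bar, y across it, z up.
- cap: the same cap, 62 mm tall, about 0.15 kg; origin at the centre of its foot, axes as above. Below the flange an aluminium stem, 34 mm across, with two ears at the foot along x (54 mm over both). Fingertips on the flange either side of the bar can push it down. In its well it sinks at most 11 mm, against 5 N at first and 9 N at the bottom.
- well: the cap's steel well, fixed, 72 mm across, rim 70 mm high. Origin at its centre on the bench, z up; x along the locked bar; bar_cap rests 102 mm above it. The catch bars turning until the cap is 6 mm down (8 to 9 is best). It turns anticlockwise from above (positive yaw), is free from 40 to 140 degrees (75 is good), then lifts straight out: raise it over 40 mm.
- tray: an empty shallow steel tray, 150 x 190 mm (x, y) and 22 mm high, walls and floor 4 mm thick, fixed to the bench. Origin at the centre of its underside, z up.

How it is judged:
By the outcome, as a careful person would: the job done as asked, in the order asked, and still so for the second after the job is handed in, with the robot touching nothing.
It also fails if it takes over 53 s, if anything falls off the work surface, if the arm or the gripper's body presses on something with over 40 N, if the wrist force passes 120 N, or if a joint passes its speed limit or range.

## Robot

A 6-joint arm with a two-finger parallel gripper is mounted at the origin on the work surface. World frame = base frame: x ahead of the robot, y to its left, z up, the work surface at z = 0. Lengths are in m, angles in rad, forces in N, time in s.
With the tool pointing down it reaches from about 0.425 to 0.95 m from the base axis. Payload 3.5 kg.
Tool frame: the origin (TCP) lies between the finger pads; the fingertips stand 25 mm ahead of it and the grasp point (between the pads) lies 6 mm ahead of it (ctrl.finger_overhang is the distance from the TCP to the fingertips, in m); x points along the fingers, y is the direction in which the jaws open and shut, and the axes are right-handed (so a half turn about x gives the same grasp; the last joint's range is limited). The gripper opens to 85 mm and grips with 20 to 120 N. Pads are 22 mm wide; open, the fingers measure 114 mm over their backs; the gripper's body (76 mm by 85 mm) begins 54 mm behind the grasp point. The pads swing forward as they close: fully open they stand 13 mm farther back than shut.
Start: joints at [0.994, 0.286, 1.577, -0, 1.279, -0.15], TCP at [0.279, 0.614, 0.256] pointing down, gripper open.
Joint ranges: [-2.77, 2.77], [-0.9, 2.22], [0.21, 2.48], [-1.53, 4.67], [0.24, 2.81], [-2.84, 2.84]. Speed limits (rad/s): [2.79, 2.79, 3.14, 3.14, 3.14, 3.14].

## Interface

Orientations are given as a unit quaternion [x, y, z, w].
In Python, from plant import ctrl gives the robot as it stands.
- The arm moves only by the tool play_rows, never from a script. Its argument "targets" is a list of rows, each an object with "delta_pos": the shift along the world's x, y, z normalised to -1 to 1, where 1 is 1000 mm, a list of three; "delta_rot": the turn, a rotation vector about the world's x, y, z normalised to -1 to 1, where 1 is pi rad, a list of three; "claw": the finger opening in mm, from 0 to 85.4. In form: [{"delta_pos": [tx, ty, tz], "delta_rot": [wx, wy, wz], "claw": claw}, ...]. A call has 1 to 20 rows; each row is the pose to reach, as a shift and turn from the pose measured when the call began, turning the shorter way round; what a row does not reach only later rows make up. A row lasts 1/12 s, in which the tool goes at most 41.7 mm and 7.16 degrees, less where a joint would pass 70% of its speed; a pose out of reach is approached as far as the arm can. A call with a number of a shift or a turn outside -1 to 1 is refused whole. A call with a gripper value outside its range is refused whole. The fingers move at their own pace and stop on an object; "newtons" is the grip in N (left out, the last holds). Time passes only in rows, so rows that repeat a pose let the fingers close. It gives the time, the measured TCP pose, the force and the opening at its end, in the units of the state.
- ctrl.get_state(): the state, without advancing time (a new reading comes with each control period).
- ctrl.read_camera(name): name is "scene" or "top"; returns the picture (400x640x3 uint8, blue, green, red); there is no depth.
- ctrl.calibration(name): a dict with "fx", "fy", "cx", "cy" (pixels), "camera_from_world" (4x4, takes a point from world to camera coordinates). Camera axes: x right, y down, z forward; pixel columns grow to the right and rows downward; lengths in m; the calibration is good to about 2 mm. A picture is of the moment at which its call begins. calibration takes no time and is no camera call.
- ctrl.sign_off(): hands the job in, once; it reports no verdict.
The state is a dict: "time": time; "qpos": joint angles; "dq": joint speeds; "joint_efforts": joint torques, N m; "eef_pos": TCP position; "tcp_rot": TCP orientation; "contact_force": force on the tool from outside, world axes, zero at the start; "wrist_torque": the same for the moment, N m; "opening": opening from 0.0 (shut) to 1.0 (fully open).
Only numpy, scipy, OpenCV 4.12 (cv2) and the standard library are available. Lean on these libraries where they do the work, as an engineer would, in place of code of your own. Each camera call takes 0.05 s, during which the arm holds its last target. There are 200 camera calls.

## Working session

There is one attempt and no reset: what is moved stays moved. The work goes in short steps, Python scripts to look and compute and a tool call to move; the robot and the scene stay as the last step left them, time stands still between calls to the robot, and variables do not carry over. Pictures are saved under pics/ and viewed, about 8 in all and at most 12, crops included, and the job is handed in when it is done.

Besides the shell and the picture viewer there is one more tool, called after "Request:" as name(argument=value, ...), one argument or row to a line, values as JSON. play_rows: Moves the arm, as the interface text tells. Its arguments: {"type":"object","properties":{"targets":{"type":"array"},"newtons":{"type":"number"}},"required":["targets"]}

```bash
mkdir -p pics; ls
python3 - <<'E'
from plant import ctrl
import cv2,numpy as np
for n in("scene","top"):
    cv2.imwrite(f"pics/{n}0.png",ctrl.read_camera(n)); print(n,{k:(np.round(v,4).tolist()) for k,v in ctrl.calibration(n).items()})
print(ctrl.get_state(),ctrl.finger_overhang)
E
```

```text
pics
scene {'fx': 493.8134, 'fy': 493.8134, 'cx': 321.9994, 'cy': 196.5379, 'camera_from_world': [[0.0176, 0.9998, -0.004, -0.0125], [0.7804, -0.0163, -0.6251, -0.3534], [-0.6251, 0.0079, -0.7805, 1.5162], [0.0, 0.0, 0.0, 1.0]]}
top {'fx': 372.5844, 'fy': 372.5844, 'cx': 324.1358, 'cy': 197.1921, 'camera_from_world': [[-0.0183, -0.9995, 0.0249, 0.0151], [-0.9966, 0.0162, -0.0806, 0.5278], [0.0802, -0.0263, -0.9964, 0.7484], [0.0, 0.0, 0.0, 1.0]]}
{'time': 0.1, 'qpos': array([ 9.93987239e-01,  2.87104047e-01,  1.57804958e+00, -3.57888062e-06,
        1.27861874e+00, -1.49969608e-01]), 'dq': array([ 4.99777189e-04,  3.88469650e-04, -3.03635507e-03,  5.10943563e-04,
        5.88044696e-05,  2.25783162e-04]), 'joint_efforts': array([-3.98511372e-05, -4.07303703e+01, -2.93697774e+01, -1.75381597e-04,
        3.44290842e-03,  1.10497373e-05]), 'eef_pos': array([0.27909771, 0.61399035, 0.25505719]), 'tcp_rot': array([ 0.14904634,  0.69133662, -0.15048785,  0.69079105]), 'contact_force': array([-0.02891778,  0.70500361,  0.23235188]), 'wrist_torque': array([-0.04755237,  0.02092672, -0.01157814]), 'opening': 1.001130612619095} 0.025
```

View pics/scene0.png

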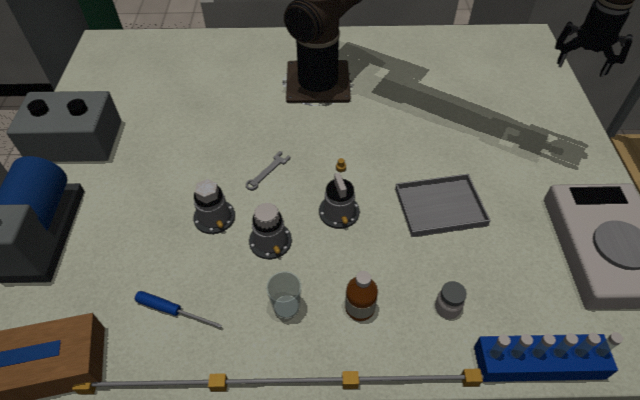

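View pics/top0.png

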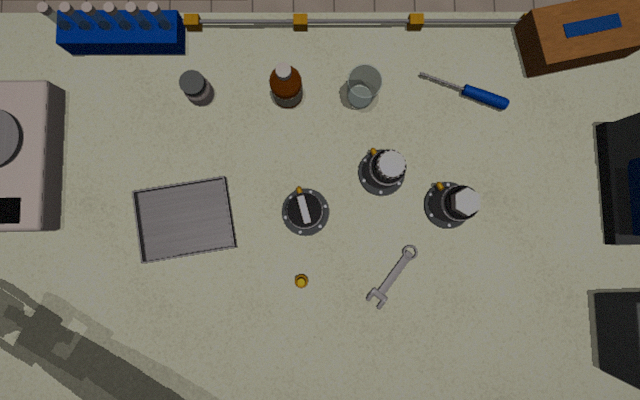

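The bar cap is at (304,208) in the top view and (340,185) in the scene view. The tray is at about (185,219) in the top view and (442,205) in the scene view, and it is slightly rotated. A small brass knob stands at (301,281) in the top view.

```bash
cat > h.py <<'E'
from plant import ctrl
import cv2,numpy as np
def ray(n,uv):
    c=ctrl.calibration(n);T=np.array(c["camera_from_world"]);R=T[:3,:3];o=-R.T@T[:3,3]
    d=R.T@np.array([(uv[0]-c["cx"])/c["fx"],(uv[1]-c["cy"])/c["fy"],1]);return o,d/np.linalg.norm(d)
def plane(n,uv,z):
    o,d=ray(n,uv);return o+d*(z-o[2])/d[2]
def tri(a,b):
    (o,d),(p,e)=ray("scene",a),ray("top",b)
    s,t=np.linalg.lstsq(np.c_[d,-e],p-o,rcond=None)[0]
    return (o+s*d+p+t*e)/2,np.linalg.norm(o+s*d-p-t*e)
def proj(n,P):
    c=ctrl.calibration(n);q=np.array(c["camera_from_world"])@np.r_[P,1]
    return np.array([c["fx"]*q[0]/q[2]+c["cx"],c["fy"]*q[1]/q[2]+c["cy"]])
E
python3 - <<'E'
from h import *
np.set_printoptions(precision=4,suppress=True)
s=ctrl.read_camera("scene");t=ctrl.read_camera("top")
for n,im,(x0,y0,x1,y1) in(("scene",s,(315,150,370,235)),("top",t,(275,180,340,245))):
    cr=im[y0:y1,x0:x1]
    for th in (110,140):
        m=((cr.min(2)>th)&(cr.max(2).astype(int)-cr.min(2)<12)).astype(np.uint8)
        k,l,st,ce=cv2.connectedComponentsWithStats(m)
        for i in range(1,k):
            if st[i,4]>30:
                c=max(cv2.findContours((l==i).astype(np.uint8),0,1)[0],key=len)
                r=cv2.minAreaRect(c); print(n,th,ce[i]+[x0,y0],st[i],cv2.boxPoints(r).tolist() and (cv2.boxPoints(r)+[x0,y0]).round(1).tolist())
# tray in top: dark walls
a=cv2.resize(s[150:240,315:500],None,fx=4.2,fy=4.2,interpolation=2)
b=cv2.resize(t[165:275,125:335],None,fx=3.7,fy=3.7,interpolation=2)[:, :777]
w=np.zeros((a.shape[0]+0,777,3),np.uint8);w[:,:]=a[:,:777]
cv2.imwrite("pics/c1.png",a);cv2.imwrite("pics/c2.png",b)
E
```

```text
top 110 [303.6927 209.0521] [ 22  15  14  29 192] [[296.6, 196.5], [303.2, 194.7], [310.8, 221.5], [304.2, 223.4]]
top 140 [303.5094 208.8931] [ 23  16  12  27 159] [[297.1, 196.8], [302.8, 195.2], [309.8, 221.0], [304.1, 222.5]]
```

View pics/c1.png

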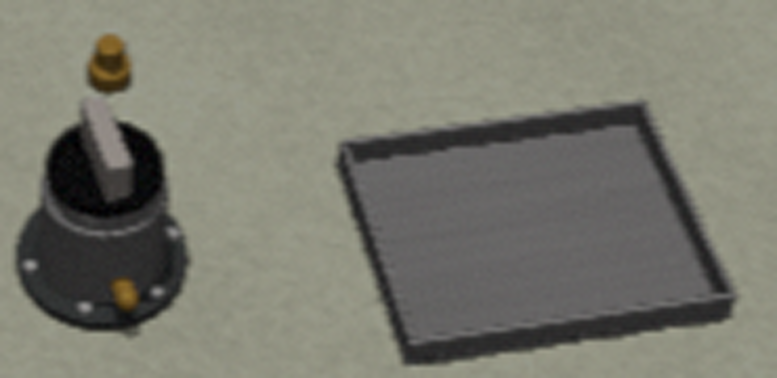

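View pics/c2.png

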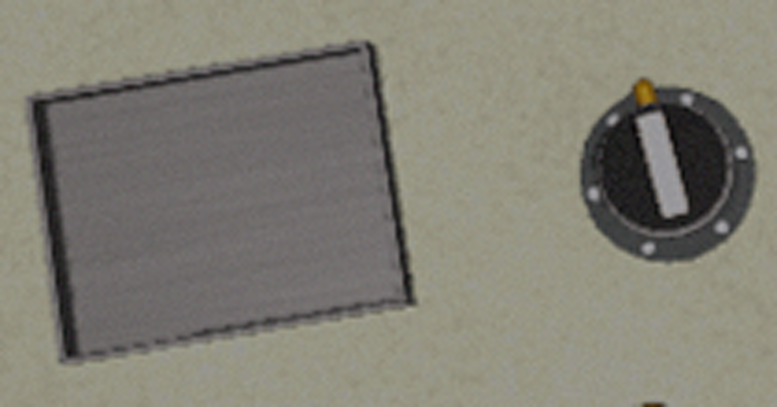

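The crops show the bar clearly. Its top face centre is near (340.2,181.2) in the scene view and (303.7,209) in the top view. The tray rim corners can be read in both views.

Run:
```python
from h import *
np.set_printoptions(precision=4,suppress=True)
f1=lambda p:np.array(p)/4.2+[315,150]-.4
f2=lambda p:np.array(p)/3.7+[125,165]-.4
print("bartop",tri(f1((106,131)),(303.7,209)))
for z in(.11,.116,.12):
  e=[plane("top",p,z) for p in((300,195.8),(307.4,222.3),(303.7,209))]
  print(z,e[2],"len",np.linalg.norm(e[0]-e[1]),"yaw",np.degrees(np.arctan2(*(e[0]-e[1])[1::-1])))
  a,b=plane("scene",f1((93,98)),z),plane("scene",f1((118,164)),z);print("  scene mid",(a+b)/2,"yaw",np.degrees(np.arctan2(*(a-b)[1::-1])))
T=[(30,97),(372,42),(413,303),(63,361)];S=[(733,297),(403,350),(340,147),(645,102)]
P=[]
for s,t in zip(S,T):
  r=tri(f1(s),f2(t));P.append(r[0]);print("tray",r)
print(np.mean(P,0))
print("rim circle top: flange ctr", plane("top",f2((664,172)),.088), "base", plane("top",f2((668,174)),.008))
print(ctrl.get_state()["eef_pos"])
from scipy.spatial.transform import Rotation as R
print(R.from_quat(ctrl.get_state()["tcp_rot"]).as_matrix())
print("knob",plane("top",(301,281),.03))
```

```text
bartop (array([0.4997, 0.0451, 0.1142]), np.float64(0.001341479563905))
0.11 [0.4999 0.0459 0.11  ] len 0.05011291449441874 yaw 14.769672185614837
  scene mid [0.4958 0.0443 0.11  ] yaw -166.1484928171451
0.116 [0.4996 0.0457 0.116 ] len 0.04966938025535146 yaw 14.769672185614821
  scene mid [0.5009 0.044  0.116 ] yaw -166.1484928171451
0.12 [0.4994 0.0456 0.12  ] len 0.04937369076263987 yaw 14.769672185614832
  scene mid [0.5043 0.0438 0.12  ] yaw -166.14849281714513
tray (array([0.5477, 0.397 , 0.0189]), np.float64(0.001400489079252854))
tray (array([0.5763, 0.2096, 0.0137]), np.float64(0.0028948402693376534))
tray (array([0.4301, 0.1886, 0.0144]), np.float64(0.0014549445621251844))
tray (array([0.4027, 0.3763, 0.0195]), np.float64(0.00023937529878401327))
[0.4892 0.2929 0.0166]
rim circle top: flange ctr [0.4971 0.0459 0.088 ] base [0.4994 0.0459 0.008 ]
[0.2792 0.6141 0.2554]
[[-0.0008  0.414   0.9103]
 [-0.0013  0.9103 -0.414 ]
 [-1.     -0.0015 -0.0002]]
knob [0.3597 0.0556 0.03  ]
```

Request:
play_rows(
  targets=[
    {"delta_pos":[0.2205,-0.5685,-0.045],"delta_rot":[0,0,-0.7835],"claw":45},
    {"delta_pos":[0.2205,-0.5685,-0.045],"delta_rot":[0,0,-0.7835],"claw":45},
    {"delta_pos":[0.2205,-0.5685,-0.045],"delta_rot":[0,0,-0.7835],"claw":45},
    {"delta_pos":[0.2205,-0.5685,-0.045],"delta_rot":[0,0,-0.7835],"claw":45},
    {"delta_pos":[0.2205,-0.5685,-0.045],"delta_rot":[0,0,-0.7835],"claw":45},
    {"delta_pos":[0.2205,-0.5685,-0.045],"delta_rot":[0,0,-0.7835],"claw":45},
    {"delta_pos":[0.2205,-0.5685,-0.045],"delta_rot":[0,0,-0.7835],"claw":45},
    {"delta_pos":[0.2205,-0.5685,-0.045],"delta_rot":[0,0,-0.7835],"claw":45},
    {"delta_pos":[0.2205,-0.5685,-0.045],"delta_rot":[0,0,-0.7835],"claw":45},
    {"delta_pos":[0.2205,-0.5685,-0.045],"delta_rot":[0,0,-0.7835],"claw":45},
    {"delta_pos":[0.2205,-0.5685,-0.045],"delta_rot":[0,0,-0.7835],"claw":45},
    {"delta_pos":[0.2205,-0.5685,-0.045],"delta_rot":[0,0,-0.7835],"claw":45},
    {"delta_pos":[0.2205,-0.5685,-0.045],"delta_rot":[0,0,-0.7835],"claw":45},
    {"delta_pos":[0.2205,-0.5685,-0.045],"delta_rot":[0,0,-0.7835],"claw":45},
    {"delta_pos":[0.2205,-0.5685,-0.045],"delta_rot":[0,0,-0.7835],"claw":45},
    {"delta_pos":[0.2205,-0.5685,-0.045],"delta_rot":[0,0,-0.7835],"claw":45},
    {"delta_pos":[0.2205,-0.5685,-0.045],"delta_rot":[0,0,-0.7835],"claw":45},
    {"delta_pos":[0.2205,-0.5685,-0.045],"delta_rot":[0,0,-0.7835],"claw":45},
    {"delta_pos":[0.2205,-0.5685,-0.045],"delta_rot":[0,0,-0.7835],"claw":45},
    {"delta_pos":[0.2205,-0.5685,-0.045],"delta_rot":[0,0,-0.7835],"claw":45},
  ],
)

```text
time: 1.87
eef_pos: [0.4995, 0.0454, 0.2102]
tcp_rot: [-0.702, -0.088, 0.702, -0.087]
contact_force: [-0.1, -0.2, -0.1]
opening: 0.527
```

```bash
cat >> h.py <<'E'
from scipy.spatial.transform import Rotation as R
def st():
    s=ctrl.get_state();M=R.from_quat(s["tcp_rot"]).as_matrix()
    print("t",s["time"],"p",s["eef_pos"].round(4),"yaw_y",np.degrees(np.arctan2(M[1,1],M[0,1])).round(2),"x",M[:,0].round(4),"F",s["contact_force"].round(2),"Tq",s["wrist_torque"].round(2),"op",round(s["opening"]*85.4,1),"q",s["qpos"].round(3))
E
python3 -c "
from h import *
st()"
```

```text
t 1.8667 p [0.4995 0.0454 0.2102] yaw_y -75.83 x [-6.0e-04  1.6e-03 -1.0e+00] F [-0.11 -0.23 -0.05] Tq [-0.04  0.01  0.05] op 45.0 q [-1.130e-01 -5.600e-02  2.039e+00  2.000e-03  1.160e+00  1.210e+00]
```

Request:
play_rows(
  targets=[
    {"delta_pos":[0.0002,0,-0.04],"delta_rot":[0,0,0],"claw":45},
    {"delta_pos":[0.0002,0,-0.065],"delta_rot":[0,0,0],"claw":45},
    {"delta_pos":[0.0002,0,-0.08],"delta_rot":[0,0,0],"claw":45},
    {"delta_pos":[0.0002,0,-0.09],"delta_rot":[0,0,0],"claw":45},
    {"delta_pos":[0.0002,0,-0.095],"delta_rot":[0,0,0],"claw":45},
    {"delta_pos":[0.0002,0,-0.095],"delta_rot":[0,0,0],"claw":45},
  ],
)

```text
time: 2.37
eef_pos: [0.4993, 0.0455, 0.1145]
tcp_rot: [-0.701, -0.088, 0.702, -0.086]
contact_force: [0.4, 1.3, 1.2]
opening: 0.525
```

```bash
python3 -c "
from h import *
st()
s=ctrl.read_camera('scene');t=ctrl.read_camera('top')
a=cv2.resize(s[120:240,290:390],None,fx=4,fy=4,interpolation=2);b=cv2.resize(t[150:270,255:355],None,fx=4,fy=4,interpolation=2)
cv2.imwrite('pics/d.png',np.hstack([a,b])[:,:800])"
```

```text
t 2.3667 p [0.4993 0.0455 0.1145] yaw_y -75.83 x [-0.0021  0.0018 -1.    ] F [0.36 1.27 1.19] Tq [ 0.03 -0.03  0.  ] op 44.8 q [-1.120e-01  7.500e-02  2.103e+00  2.000e-03  9.660e-01  1.210e+00]
```

View pics/d.png

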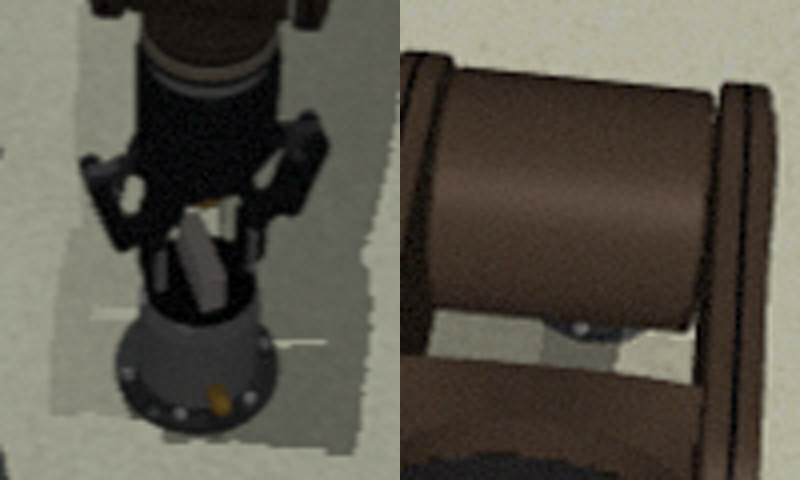

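The scene view shows both fingers straddling the bar roughly symmetrically, with the bar at (200,265) in the crop and the jaws at (160,270) and (250,250). I'll close the jaws now.

Request:
play_rows(
  targets=[
    {"delta_pos":[0,0,0],"delta_rot":[0,0,0],"claw":5},
    {"delta_pos":[0,0,0],"delta_rot":[0,0,0],"claw":5},
    {"delta_pos":[0,0,0],"delta_rot":[0,0,0],"claw":5},
    {"delta_pos":[0,0,0],"delta_rot":[0,0,0],"claw":5},
    {"delta_pos":[0,0,0],"delta_rot":[0,0,0],"claw":5},
    {"delta_pos":[0,0,0],"delta_rot":[0,0,0],"claw":5},
    {"delta_pos":[0,0,0],"delta_rot":[0,0,0],"claw":5},
    {"delta_pos":[0,0,0],"delta_rot":[0,0,0],"claw":5},
  ],
  newtons=60,
)

```text
time: 3.13
eef_pos: [0.5014, 0.0453, 0.117]
tcp_rot: [0.703, 0.087, -0.7, 0.087]
contact_force: [1.2, 0.4, 5.0]
opening: 0.154
```

```bash
python3 -c "
from h import *
st()"
```

```text
t 3.1333 p [0.5014 0.0453 0.117 ] yaw_y -75.84 x [ 0.0037  0.0013 -1.    ] F [1.17 0.36 5.04] Tq [ 0.06 -0.24 -0.03] op 13.1 q [-1.12e-01  7.20e-02  2.10e+00  2.00e-03  9.66e-01  1.21e+00]
```

Request:
play_rows(
  targets=[
    {"delta_pos":[0,0,-0.003],"delta_rot":[0,0,0],"claw":5},
    {"delta_pos":[0,0,-0.006],"delta_rot":[0,0,0],"claw":5},
    {"delta_pos":[0,0,-0.009],"delta_rot":[0,0,0],"claw":5},
    {"delta_pos":[0,0,-0.009],"delta_rot":[0,0,0],"claw":5},
    {"delta_pos":[0,0,-0.009],"delta_rot":[0,0,0],"claw":5},
    {"delta_pos":[0,0,-0.009],"delta_rot":[0,0,0],"claw":5},
  ],
)

```text
time: 3.63
eef_pos: [0.5016, 0.0453, 0.1087]
tcp_rot: [0.703, 0.088, -0.7, 0.087]
contact_force: [-1.2, 0.1, 7.7]
opening: 0.148
```

```bash
python3 -c "
from h import *
st()"
```

```text
t 3.6333 p [0.5016 0.0453 0.1087] yaw_y -75.83 x [ 0.0033  0.0013 -1.    ] F [-1.19  0.1   7.72] Tq [ 0.07  0.26 -0.01] op 12.6 q [-1.120e-01  8.600e-02  2.103e+00  2.000e-03  9.490e-01  1.210e+00]
```

Request:
play_rows(
  targets=[
    {"delta_pos":[0,0,-0.0015],"delta_rot":[0,0,0],"claw":5},
    {"delta_pos":[0,0,-0.0015],"delta_rot":[0,0,0.03],"claw":5},
    {"delta_pos":[0,0,-0.0015],"delta_rot":[0,0,0.06],"claw":5},
    {"delta_pos":[0,0,-0.0015],"delta_rot":[0,0,0.09],"claw":5},
    {"delta_pos":[0,0,-0.0015],"delta_rot":[0,0,0.12],"claw":5},
    {"delta_pos":[0,0,-0.0015],"delta_rot":[0,0,0.15],"claw":5},
    {"delta_pos":[0,0,-0.0015],"delta_rot":[0,0,0.18],"claw":5},
    {"delta_pos":[0,0,-0.0015],"delta_rot":[0,0,0.21],"claw":5},
    {"delta_pos":[0,0,-0.0015],"delta_rot":[0,0,0.24],"claw":5},
    {"delta_pos":[0,0,-0.0015],"delta_rot":[0,0,0.27],"claw":5},
    {"delta_pos":[0,0,-0.0015],"delta_rot":[0,0,0.3],"claw":5},
    {"delta_pos":[0,0,-0.0015],"delta_rot":[0,0,0.33],"claw":5},
    {"delta_pos":[0,0,-0.0015],"delta_rot":[0,0,0.36],"claw":5},
    {"delta_pos":[0,0,-0.0015],"delta_rot":[0,0,0.39],"claw":5},
    {"delta_pos":[0,0,-0.0015],"delta_rot":[0,0,0.417],"claw":5},
    {"delta_pos":[0,0,-0.0015],"delta_rot":[0,0,0.417],"claw":5},
    {"delta_pos":[0,0,-0.0015],"delta_rot":[0,0,0.417],"claw":5},
  ],
)

```text
time: 5.05
eef_pos: [0.5026, 0.0454, 0.1085]
tcp_rot: [0.505, 0.497, -0.502, 0.496]
contact_force: [0.5, 0.7, 8.2]
opening: 0.15
```

```bash
python3 -c "
from h import *
st()"
```

```text
t 5.05 p [0.5026 0.0454 0.1085] yaw_y -0.75 x [ 0.0018  0.0036 -1.    ] F [0.52 0.75 8.2 ] Tq [0.2  0.05 0.05] op 12.8 q [-0.113  0.089  2.1    0.005  0.951 -0.103]
```

Request:
play_rows(
  targets=[
    {"delta_pos":[0,0,0.005],"delta_rot":[0,0,0],"claw":5},
    {"delta_pos":[0,0,0.01],"delta_rot":[0,0,0],"claw":5},
    {"delta_pos":[0,0,0.015],"delta_rot":[0,0,0],"claw":5},
    {"delta_pos":[0,0,0.02],"delta_rot":[0,0,0],"claw":5},
    {"delta_pos":[0,0,0.025],"delta_rot":[0,0,0],"claw":5},
    {"delta_pos":[0,0,0.025],"delta_rot":[0,0,0],"claw":5},
  ],
)

```text
time: 5.55
eef_pos: [0.5022, 0.0453, 0.1334]
tcp_rot: [0.504, 0.497, -0.502, 0.496]
contact_force: [1.6, 0.2, -1.0]
opening: 0.151
```

```bash
python3 -c "
from h import *
st()"
```

```text
t 5.55 p [0.5022 0.0453 0.1334] yaw_y -0.75 x [ 0.0011  0.0035 -1.    ] F [ 1.56  0.15 -1.04] Tq [-0.01  0.04 -0.  ] op 12.9 q [-0.113  0.05   2.088  0.004  1.003 -0.102]
```

Force −1 N, roughly the cap's weight, and the opening still holds, so the cap is free. I'll lift it well clear.

Request:
play_rows(
  targets=[
    {"delta_pos":[0,0,0.01],"delta_rot":[0,0,0],"claw":5},
    {"delta_pos":[0,0,0.025],"delta_rot":[0,0,0],"claw":5},
    {"delta_pos":[0,0,0.04],"delta_rot":[0,0,0],"claw":5},
    {"delta_pos":[0,0,0.055],"delta_rot":[0,0,0],"claw":5},
    {"delta_pos":[0,0,0.07],"delta_rot":[0,0,0],"claw":5},
    {"delta_pos":[0,0,0.08],"delta_rot":[0,0,0],"claw":5},
    {"delta_pos":[0,0,0.08],"delta_rot":[0,0,0],"claw":5},
  ],
)

```text
time: 6.13
eef_pos: [0.5034, 0.0452, 0.2161]
tcp_rot: [0.505, 0.496, -0.501, 0.497]
contact_force: [-0.0, -0.0, -0.8]
opening: 0.147
```

```bash
python3 -c "
from h import *
st()
s=ctrl.read_camera('scene')
cv2.imwrite('pics/e.png',cv2.resize(s[60:250,270:510],None,fx=3,fy=3,interpolation=2))"
```

```text
t 6.1333 p [0.5034 0.0452 0.2161] yaw_y -0.74 x [ 0.0056  0.003  -1.    ] F [-0.   -0.02 -0.76] Tq [ 0.02  0.   -0.02] op 12.6 q [-0.113 -0.057  2.028  0.004  1.165 -0.102]
```

View pics/e.png

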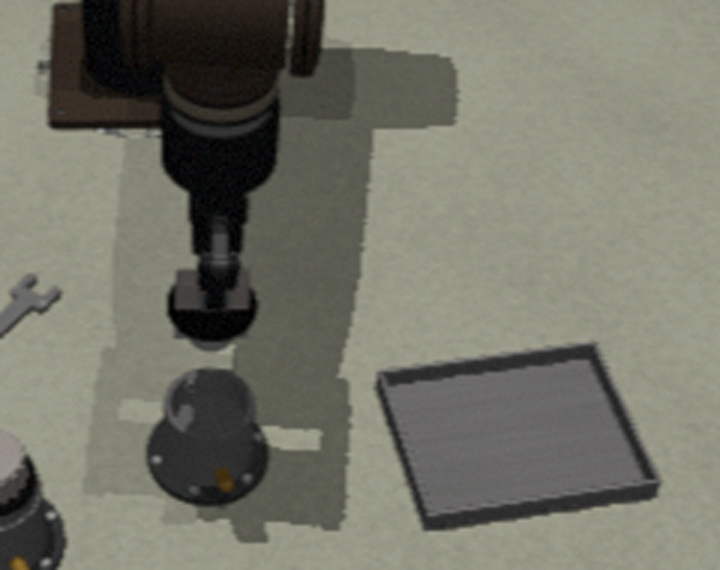

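Request:
play_rows(
  targets=[
    {"delta_pos":[-0.001,0.02,0],"delta_rot":[0,0,0],"claw":5},
    {"delta_pos":[-0.003,0.05,0],"delta_rot":[0,0,0],"claw":5},
    {"delta_pos":[-0.005,0.08,0],"delta_rot":[0,0,0],"claw":5},
    {"delta_pos":[-0.006,0.11,0],"delta_rot":[0,0,0],"claw":5},
    {"delta_pos":[-0.008,0.14,0],"delta_rot":[0,0,0],"claw":5},
    {"delta_pos":[-0.01,0.17,0],"delta_rot":[0,0,0],"claw":5},
    {"delta_pos":[-0.011,0.2,-0.01],"delta_rot":[0,0,0],"claw":5},
    {"delta_pos":[-0.013,0.23,-0.03],"delta_rot":[0,0,0],"claw":5},
    {"delta_pos":[-0.014,0.248,-0.05],"delta_rot":[0,0,0],"claw":5},
    {"delta_pos":[-0.014,0.248,-0.075],"delta_rot":[0,0,0],"claw":5},
    {"delta_pos":[-0.014,0.248,-0.1],"delta_rot":[0,0,0],"claw":5},
    {"delta_pos":[-0.014,0.248,-0.12],"delta_rot":[0,0,0],"claw":5},
    {"delta_pos":[-0.014,0.248,-0.132],"delta_rot":[0,0,0],"claw":5},
    {"delta_pos":[-0.014,0.248,-0.138],"delta_rot":[0,0,0],"claw":5},
    {"delta_pos":[-0.014,0.248,-0.138],"delta_rot":[0,0,0],"claw":5},
    {"delta_pos":[-0.014,0.248,-0.138],"delta_rot":[0,0,0],"claw":5},
  ],
)

```text
time: 7.52
eef_pos: [0.4891, 0.2933, 0.0769]
tcp_rot: [0.505, 0.497, -0.502, 0.497]
contact_force: [-0.7, 0.3, -1.2]
opening: 0.15
```

```bash
python3 -c "
from h import *
st()
s=ctrl.read_camera('scene')
cv2.imwrite('pics/f.png',cv2.resize(s[110:250,340:510],None,fx=4,fy=4,interpolation=2))"
```

```text
t 7.5167 p [0.4891 0.2933 0.0769] yaw_y -0.76 x [ 0.0038  0.0034 -1.    ] F [-0.68  0.26 -1.18] Tq [ 0.02  0.05 -0.  ] op 12.8 q [0.362 0.273 1.955 0.002 0.909 0.373]
```

View pics/f.png

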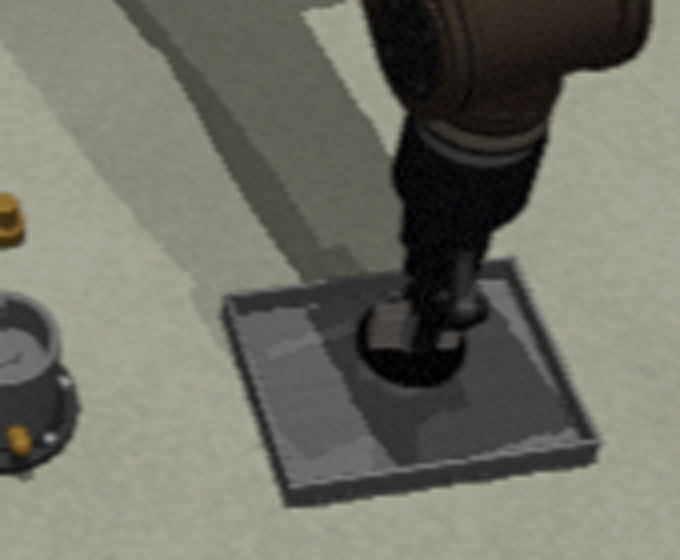

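The cap is over the middle of the tray (flange at about (412,345) in the crop) and hanging upright. I'll lower it slowly until it touches.

Request:
play_rows(
  targets=[
    {"delta_pos":[0,0,-0.003],"delta_rot":[0,0,0],"claw":5},
    {"delta_pos":[0,0,-0.006],"delta_rot":[0,0,0],"claw":5},
    {"delta_pos":[0,0,-0.008],"delta_rot":[0,0,0],"claw":5},
    {"delta_pos":[0,0,-0.01],"delta_rot":[0,0,0],"claw":5},
    {"delta_pos":[0,0,-0.01],"delta_rot":[0,0,0],"claw":5},
  ],
)

```text
time: 7.98
eef_pos: [0.4899, 0.2936, 0.0679]
tcp_rot: [0.506, 0.496, -0.501, 0.497]
contact_force: [-0.1, 0.0, -0.3]
opening: 0.15
```

Request:
play_rows(
  targets=[
    {"delta_pos":[0,0,-0.001],"delta_rot":[0,0,0],"claw":5},
    {"delta_pos":[0,0,-0.002],"delta_rot":[0,0,0],"claw":5},
    {"delta_pos":[0,0,-0.002],"delta_rot":[0,0,0],"claw":5},
  ],
)

```text
time: 8.23
eef_pos: [0.4901, 0.2936, 0.0678]
tcp_rot: [0.505, 0.496, -0.501, 0.497]
contact_force: [-3.7, -2.5, 9.1]
opening: 0.148
```

Request:
play_rows(
  targets=[
    {"delta_pos":[0,0,0],"delta_rot":[0,0,0],"claw":5},
    {"delta_pos":[0,0,0],"delta_rot":[0,0,0],"claw":5},
    {"delta_pos":[0,0,0],"delta_rot":[0,0,0],"claw":18},
    {"delta_pos":[0,0,0],"delta_rot":[0,0,0],"claw":25},
    {"delta_pos":[0,0,0],"delta_rot":[0,0,0],"claw":35},
    {"delta_pos":[0,0,0],"delta_rot":[0,0,0],"claw":45},
    {"delta_pos":[0,0,0],"delta_rot":[0,0,0],"claw":45},
    {"delta_pos":[0,0,0],"delta_rot":[0,0,0],"claw":45},
    {"delta_pos":[0,0,0.01],"delta_rot":[0,0,0],"claw":45},
    {"delta_pos":[0,0,0.03],"delta_rot":[0,0,0],"claw":45},
    {"delta_pos":[0,0,0.06],"delta_rot":[0,0,0],"claw":45},
    {"delta_pos":[0,0,0.09],"delta_rot":[0,0,0],"claw":45},
    {"delta_pos":[0,0,0.12],"delta_rot":[0,0,0],"claw":45},
    {"delta_pos":[0,0,0.15],"delta_rot":[0,0,0],"claw":45},
    {"delta_pos":[0,0.04,0.15],"delta_rot":[0,0,0],"claw":45},
    {"delta_pos":[0,0.08,0.15],"delta_rot":[0,0,0],"claw":45},
    {"delta_pos":[0,0.12,0.15],"delta_rot":[0,0,0],"claw":45},
    {"delta_pos":[0,0.16,0.15],"delta_rot":[0,0,0],"claw":45},
    {"delta_pos":[0,0.2,0.15],"delta_rot":[0,0,0],"claw":45},
    {"delta_pos":[0,0.2,0.15],"delta_rot":[0,0,0],"claw":45},
  ],
)

```text
time: 9.9
eef_pos: [0.4888, 0.4995, 0.2179]
tcp_rot: [0.505, 0.498, -0.499, 0.497]
contact_force: [0.1, -1.3, -0.2]
opening: 0.53
```

```bash
python3 -c "
from h import *
st()
s=ctrl.read_camera('scene');t=ctrl.read_camera('top')
a=cv2.resize(s[110:250,310:510],None,fx=4,fy=4,interpolation=2)[:300];a=cv2.resize(s[140:250,310:510],None,fx=3,fy=3,interpolation=2);b=cv2.resize(t[165:275,135:335],None,fx=2.4,fy=2.4)
b=cv2.resize(b,(600,260));cv2.imwrite('pics/g.png',np.vstack([a,b]))"
```

```text
t 9.9 p [0.4888 0.4995 0.2179] yaw_y -0.49 x [ 0.0053  0.007  -1.    ] F [ 0.13 -1.29 -0.22] Tq [-0.05  0.05  0.01] op 45.3 q [0.651 0.363 1.551 0.003 1.219 0.658]
```

View pics/g.png

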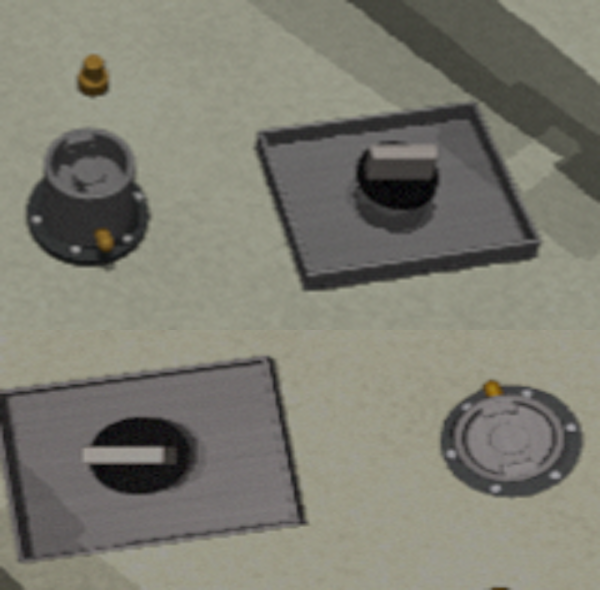

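The cap stands in the tray with its bar up, and the well is open and empty. I'll check numerically that it is upright, then hand in if it is.

```bash
python3 -c "
from h import *
f=lambda x,y:np.array([x/3+310,y*(264/260)/2.4+165-0])
S=lambda x,y:np.array([x/3+310,y/3+140])
T=lambda x,y:np.array([x/3+135,(y-330)*110/260+165])
a=tri(S(403,151),T(124,455));b=tri(S(397,176),T(141,455))
print('bar top',a,'flange',b)
d=a[0]-b[0];print('tilt',np.degrees(np.arctan2(np.hypot(*d[:2]),d[2])))
c=plane('top',T(124,455),.066);e=plane('top',T(141,455),.038);print(c,e)
"
```

```text
bar top (array([0.48935841, 0.29282935, 0.06140788]), np.float64(0.00025483497941504424)) flange (array([0.49012569, 0.29330456, 0.03057877]), np.float64(0.0005864427338168052))
tilt 1.6768523325734337
[0.489209   0.29127898 0.066     ] [0.48989987 0.29037982 0.038     ]
```

Upright within measurement error, at (0.49, 0.293), in the middle of the tray.

```bash
python3 -c "
from plant import ctrl
print(ctrl.sign_off())"
```

```text
the job is handed in; nothing more can be done
None
```

The bar-grip cap is off its well and standing upright near the middle of the steel tray. The gripper has let go and moved clear. I handed the job in at about 10 s on the robot's clock.

- **Opening:** I gripped the bar, pressed the cap down about 8 mm (7.7–8.2 N), turned it 75° anticlockwise and lifted it straight out. The force then read about −1 N, in keeping with the cap's weight.
- **Last checks:** The final pictures show the well open and empty and the cap with its bar up in the tray, at about (0.490, 0.293). The measured tilt is 1.7°, which is within the measuring error.
- **Disagreement:** The two-view heights came out low for a standing cap. The bar top read 61 mm against 66 expected, and the flange 31 mm against 38. I put this down to picking points by eye in the pictures; the robot's own contact height (0.068 m) is about where a standing cap should touch.
- **Forces:** Setting the cap down read about 9 N. No reading I took was higher than that, but I only read the force at the end of each move.

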